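# Hold the tool box lid on its balance point for the hinge screws

### The arm

A 7-joint arm with a two-finger parallel gripper is mounted at the origin on the work surface. World frame = base frame: x ahead of the robot, y to its left, z up, the work surface at z = 0. Lengths are in m, angles in rad, forces in N, time in s.
With the tool pointing down it reaches from about 0.4 to 0.85 m from the base axis. Payload 4.5 kg.
Tool frame: the origin (TCP) lies midway between the tips of the shut fingers; the grasp point (between the pads) lies 19 mm behind it; x points along the fingers, y is the direction in which the jaws open and shut, and the axes are right-handed (so a half turn about x gives the same grasp; the last joint's range is limited). The gripper opens to 88 mm and grips with 3 to 60 N. Pads are 18 mm wide; open, the fingers measure 123 mm over their backs; the gripper's body (75 mm by 187 mm) begins 45 mm behind the grasp point.
Start: joints at [-1.075, 0.689, -0.195, 1.565, 0.157, 0.902, -0.215], TCP at [0.278, 0.56, 0.239] pointing down, gripper open.
Joint ranges: [-3.01, 3.01], [-0.46, 2.08], [-1.47, 1.51], [0.13, 2.56], [-1, 4.14], [0.04, 2.09], [-2.66, 2.66]. Speed limits (rad/s): [2.57, 2.57, 3.14, 3.14, 3.14, 3.14, 3.14].

### API

Orientations are given as a unit quaternion [x, y, z, w].
In Python, from plant import r gives the robot as it stands.
- The arm moves only by the tool arm_command, never from a script. Its argument "plan" is a list of rows, each a list of 5 numbers: the finger opening in m, from 0 to 0.0881, then the shift along the tool's x, y, z in m, then the turn about the tool's x in rad. In form: [[grip, dx, dy, dz, roll], ...]. A call has 1 to 12 rows; each row shifts and turns the commanded pose from where the row before left it, along the tool's axes as they then stand; what a row does not reach is not made up. A row lasts 1/8 s, in which the tool goes at most 62.5 mm and 10.7 degrees, less where a joint would pass 70% of its speed; a pose out of reach is approached as far as the arm can. A call is refused whole if a number of a shift passes 0.0625 or a number of a turn 0.188, either way. A call with a gripper value outside its range is refused whole. The fingers move at their own pace and stop on an object; "force" is the grip in N (left out, the last holds). Time passes only in rows, so rows that do not move let the fingers close. It gives the time, the measured TCP pose, the force and the opening at its end, in the units of the state.
- r.get_state(): the state, without advancing time (a new reading comes with each control period).
- r.snapshot(name): name is "scene" or "top"; returns (picture, depth): 480x640x3 uint8, red, green, blue; 480x640 float32, m along the optical axis (not along the pixel's ray), 0 where there is no reading.
- r.calibration(name): a dict with "fx", "fy", "cx", "cy" (pixels), "eye" and "orientation" of the camera in the world. Camera axes: x right, y down, z forward; pixel columns grow to the right and rows downward; lengths in m; the calibration is good to about 2 mm. A picture is of the moment at which its call begins. calibration takes no time and is no camera call.
- r.finish_job(): hands the job in, once; it reports no verdict.
The state is a dict: "clock": time; "q": joint angles; "qd": joint speeds; "joint_torque": joint torques, N m; "tool_pos": TCP position; "eef_rot": TCP orientation; "contact_force": force on the tool from outside, world axes, zero at the start; "moment": the same for the moment, N m; "opening": opening from 0.0 (shut) to 1.0 (fully open).
Only numpy, scipy, OpenCV 4.12 (cv2) and the standard library are available. Lean on these libraries where they do the work, as an engineer would, in place of code of your own. Each camera call takes 0.05 s, during which the arm holds its last target.

### The job

I want to tighten the hinge screws of this carver's tool box with no load on the hinges. First slide the flat cover fully home over the palm gouges so that no dropped screw reaches their edges, then take the open lid by its free edge, swing it up off its stop to its balance point, where it would fall neither shut nor back open, and finish while still gripping it there, at rest. Never let the lid drop shut, and leave the screwdriver, mallet, screw dish and carving where they are.

Things in the scene. Friction and masses are not known exactly. Their poses are not given: they have to be found in the camera images.
- toolbox: Fixed oak tool box, 360 (its x) x 190 (its y) x 75 mm high, walls 10 mm, standing on the bench; origin: centre of its underside, z up. Its +y side is the back with the two brass hinges; inside, the half at -x holds five palm gouges, the half at +x sharpening stones. Its yaw and place vary.
- cover (a joint): Sliding plywood cover inside the box mouth (168 x 168 x 6 mm, its top 5 mm below the box rim). Metres slid towards the box's -x end: 0 = over the stones with the gouges bare, 0.172 = fully home against the end wall with the gouges covered. Starts part of the way, at 0 to 0.07; slides with about 1 to 2 N and stays where it is left.
- cover_pull (a point): Centre of the dark wooden pull bar in the middle of the cover: 14 mm thick along the box's x, 50 mm long along the box's y, 20 mm tall, standing on the cover; the point is 80 mm above the bench and 10 mm below the top of the bar.
- lid (a joint): Hinged lid, a shallow oak tray 360 x 190 x 28 mm of 0.3 to 0.6 kg (6 mm panel, rails inside). Rad: 0 = shut, 1.57 = upright, 1.85 = leaning back open on the stop in its hinges, where it starts. Low friction: it falls shut below the balance point, back open above it. It balances at 1.384, leaning 0.187 rad (10.7 degrees) from upright over the box.
- lid_edge (a point): Middle of the lid's free edge (farthest from the hinges, uppermost when open), half-way through the lid's 28 mm thickness: 192 mm from the hinge line along the lid, 14 mm off its rim plane to the panel side. The edge is a solid rail 16 mm wide from edge inwards and 28 mm thick: pinch it across the 28 mm, best with the fingers pointing from the edge towards the hinges.
- hinge_line (a point): Middle of the hinge axis, at the top of the box's back: 97 mm along +y and 75 mm up in the box's frame; the axis runs along the box's x.
- lid_com (a point): Centre of mass of the lid, 102 mm from the hinge line along the lid and 19 mm off the rim plane (the plane through the hinge line in which its rails end) to the panel side; the lid balances when this point is straight above the hinge line.
- screwdriver_grip (a point): Orange-handled screwdriver, 190 mm long, lying loose on the bench beyond the hinge side; the point is in its handle, 13 mm up, 38 mm from the middle towards the handle end. Leave it.
- mallet: Round dark wooden carving mallet, 90 mm diameter, 208 mm high, standing loose on its head; origin at the centre of its foot. Leave it.
- screw_dish: Small steel dish of brass screws, 72 mm diameter, 26 mm high, loose; origin under its centre. Leave it.
- carving: Pale boxwood carving of a curled fish on a 75 x 50 mm base, about 75 mm high, loose; origin under its centre. Leave it.

How it is judged:
On the way, in this order (a step that is already met when the one before it is completed fails the run):
1. the cover is slid fully home over the gouges (value of joint cover above 0.166 m), for 0.2 s.
2. the lid is gripped at rest at its balance point (value of joint lid between 1.304 and 1.464 rad and velocity of joint lid between -0.1 and 0.1 rad/s and contact force between the fingers and lid above 1 N), for 0.5 s.
At the end, for the whole second after the job is handed in: The cover is within 6 mm of fully home, and the lid stands within 0.08 rad of its balance point (1.384 rad) at rest, with the fingers holding it (over 1 N of contact) (all of step 2 and value of joint cover above 0.166 m); the arm keeps its last pose, push and grip.
It fails at once if the lid drops shut (goes more than about 0.5 rad below its balance point) (value of joint lid below 0.9 rad).
It fails at once if the screwdriver is moved (distance of screwdriver_grip from where it was at the start of the episode above 0.02 m).
It fails at once if the mallet is moved (distance of mallet from where it was at the start of the episode above 0.02 m).
It fails at once if the screw dish is moved (distance of screw_dish from where it was at the start of the episode above 0.02 m).
It fails at once if the carving is moved (distance of carving from where it was at the start of the episode above 0.02 m).
It also fails if it takes over 51 s, if anything falls off the work surface, if the arm or the gripper's body presses on something with over 40 N, if the wrist force passes 120 N, or if a joint passes its speed limit or range.

## Working session

There is one attempt and no reset: what is moved stays moved. The work goes in short steps, Python scripts to look and compute and a tool call to move; the robot and the scene stay as the last step left them, time stands still between calls to the robot, and variables do not carry over. Pictures are saved under pics/ and viewed, and the job is handed in when it is done.

Besides the shell and the picture viewer there is one more tool, called as a command line: name --pt "numbers of a row" for each row, then --argument value for the rest. arm_command: Moves the arm, as the interface text tells. Its arguments: {"type":"object","properties":{"plan":{"type":"array","items":{"type":"array","items":{"type":"number"}}},"force":{"type":"number"}},"required":["plan"]}

```bash
ls; mkdir -p pics; python3 - <<'E'
from plant import r
import cv2,numpy as np
print(r.get_state())
for n in("scene","top"):
    p,d=r.snapshot(n); cv2.imwrite(f"pics/{n}0.png",p[:,:,::-1]); np.save(f"pics/{n}0d.npy",d); np.save(f"pics/{n}0.npy",p)
    print(n,r.calibration(n))
E
```

```text
pics
{'clock': 0.0, 'q': array([-1.07517377,  0.68998912, -0.19453695,  1.56634451,  0.15731467,
        0.90250849, -0.21509796]), 'qd': array([ 0.00103837,  0.00061372,  0.00151369, -0.00092484,  0.00029876,
       -0.00012537,  0.00145781]), 'joint_torque': array([-1.18175435e-04, -5.27560365e+01, -1.26682553e+00, -1.53428292e+01,
       -5.26527269e-02,  6.42482046e-03,  1.70771400e-04]), 'tool_pos': array([0.27824081, 0.55893638, 0.23790729]), 'eef_rot': array([ 0.16114539,  0.68845184, -0.16244003,  0.68824375]), 'contact_force': array([-0.82342319, -0.22449517,  0.2008743 ]), 'moment': array([-0.00534975,  0.04173566, -0.0499586 ]), 'opening': 1.0027690763303596}
scene {'fx': 463.0854882190299, 'fy': 463.0854882190299, 'cx': 321.52981577204145, 'cy': 237.46793586907407, 'eye': array([ 1.15874302, -0.40781062,  1.05529736]), 'orientation': array([ 0.83381881,  0.45322153, -0.1511272 , -0.27658092])}
top {'fx': 482.88125055991617, 'fy': 482.88125055991617, 'cx': 319.4781794772341, 'cy': 235.63918847715914, 'eye': array([ 0.33229726, -0.00696444,  1.2419033 ]), 'orientation': array([ 0.70793066, -0.7015966 ,  0.05458474, -0.0601406 ])}
```

View pics/scene0.png

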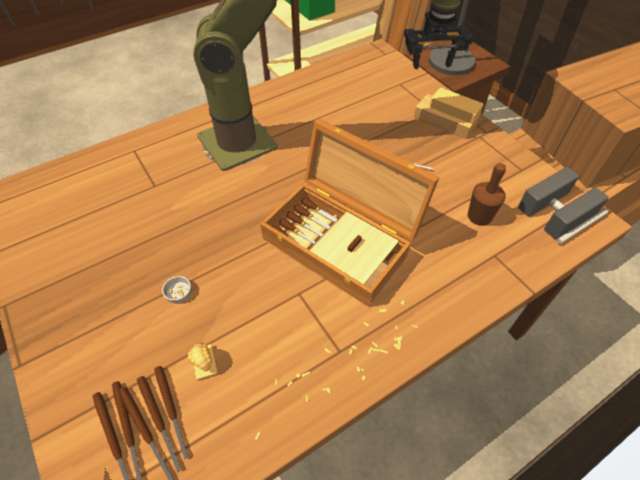

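View pics/top0.png

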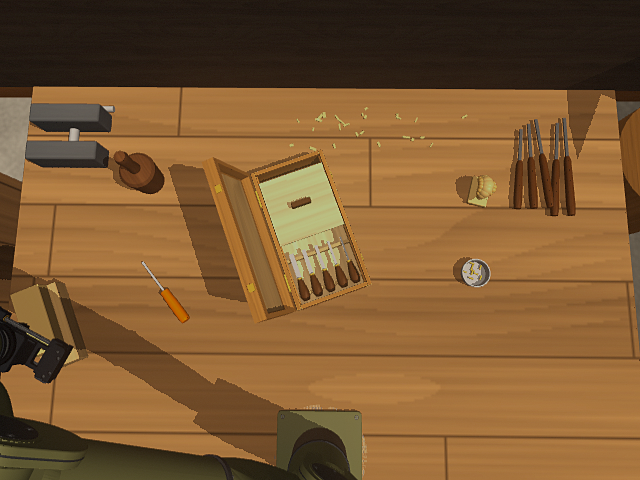

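The scene view shows the box with its open lid: gouges at (308,222), pull at (355,243). In the top view the pull is at (300,202), the box mouth spans (252,180) to (368,283), the lid's free edge runs (207,160) to (262,320), and the screwdriver is at (165,290).

```bash
cat > h.py <<'E'
import numpy as np,cv2
from scipy.spatial.transform import Rotation as R
from plant import r
def ray(n,u,v):
    c=r.calibration(n); d=R.from_quat(c["orientation"]).apply(np.c_[(np.ravel(u)-c["cx"])/c["fx"],(np.ravel(v)-c["cy"])/c["fy"],np.ones(np.size(u))]); return c["eye"],d
def onz(n,u,v,z):
    e,d=ray(n,u,v); return e+d*((z-e[2])/d[:,2])[:,None]
def cloud(n,depth):
    v,u=np.mgrid[:480,:640]; e,d=ray(n,u,v); return (e+d*depth.reshape(-1,1)).reshape(480,640,3)
def proj(n,P):
    c=r.calibration(n); q=R.from_quat(c["orientation"]).inv().apply(np.atleast_2d(P)-c["eye"]); return np.c_[q[:,0]/q[:,2]*c["fx"]+c["cx"],q[:,1]/q[:,2]*c["fy"]+c["cy"]]
E
python3 - <<'E'
from h import *
p=np.load("pics/top0.npy");d=np.load("pics/top0d.npy")
c=cv2.resize(p[140:340,180:390],None,fx=3.0,fy=3.0,interpolation=cv2.INTER_CUBIC); cv2.imwrite("pics/topz.png",c[:,:,::-1])
P=cloud("top",d)
for u,v in[(300,202),(320,180),(270,190),(350,240),(233,240),(320,350)]: print(u,v,P[v,u].round(4))
m=np.zeros((480,640),bool); m[140:330,190:390]=1
z=P[...,2]
# rim pts
rim=m&(z>0.071)&(z<0.079)
print(rim.sum()); cv2.imwrite("pics/rim.png",cv2.resize((rim[140:340,180:390]*255).astype(np.uint8),None,fx=3,fy=3,interpolation=0))
p=np.load("pics/scene0.npy")
cv2.imwrite("pics/scz.png",cv2.resize(p[110:310,250:450],None,fx=3,fy=3,interpolation=cv2.INTER_CUBIC)[:,:,::-1])
E
```

```text
300 202 [0.604  0.0515 0.0901]
320 180 [0.6652 0.0032 0.0715]
270 190 [0.6382 0.1277 0.0724]
350 240 [ 0.5153 -0.0723  0.0622]
233 240 [0.4831 0.1803 0.2563]
320 350 [ 0.2449 -0.0003 -0.0022]
3349
```

View pics/topz.png

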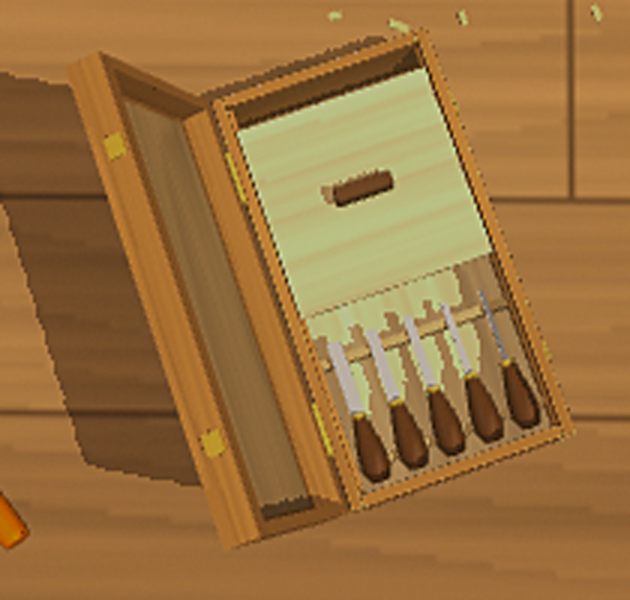

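View pics/rim.png

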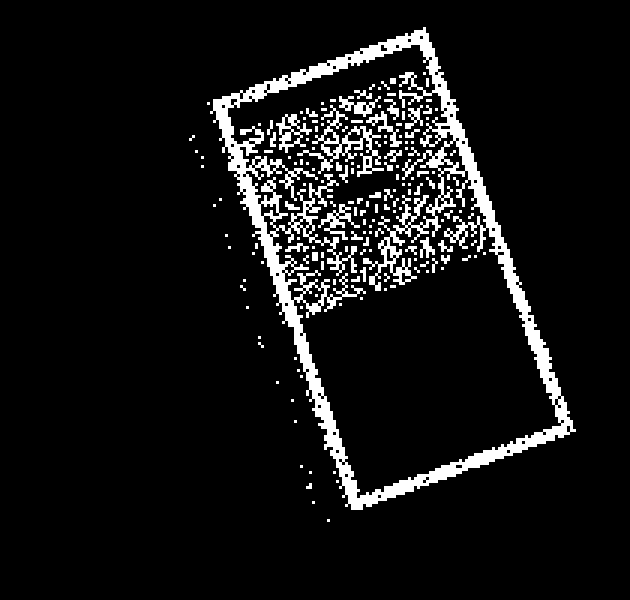

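View pics/scz.png

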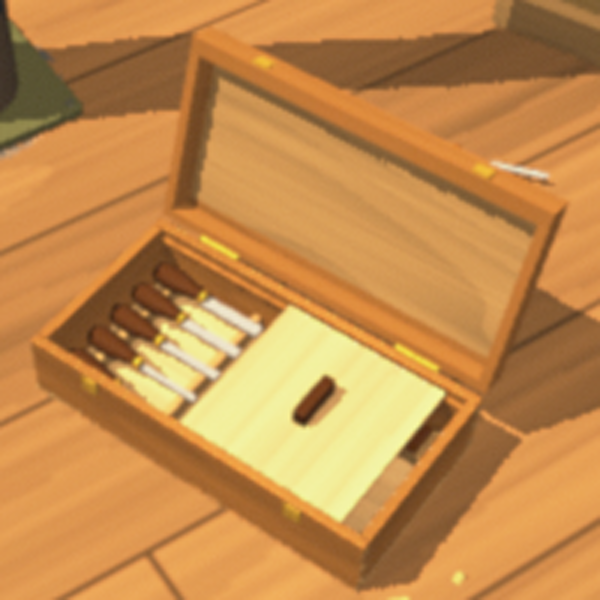

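```bash
python3 - <<'E'
from h import *
d=np.load("pics/top0d.npy"); P=cloud("top",d); z=P[...,2]
m=np.zeros((480,640),np.uint8); m[140:330,240:390]=1
rim=(m>0)&(z>0.0685)&(z<0.0815)
v,u=np.nonzero(rim); Q=onz("top",u,v,0.075)[:,:2].astype(np.float32)
# drop stray: keep largest component
n,l,s,_=cv2.connectedComponentsWithStats(rim.astype(np.uint8)); k=1+s[1:,4].argmax()
v,u=np.nonzero(l==k); Q=onz("top",u,v,0.075)[:,:2].astype(np.float32)
rect=cv2.minAreaRect(Q); B=cv2.boxPoints(rect); print(rect); print(B)
# pull
g=np.load("pics/top0.npy").astype(int)
dk=np.zeros((480,640),np.uint8); dk[190:215,285:320]=((g.sum(2)<260)[190:215,285:320]); v,u=np.nonzero(dk&(z>0.085))
q=onz("top",u,v,0.09); print("pull",q.mean(0),len(u), P[v,u].mean(0)); print(cv2.minAreaRect(q[:,:2].astype(np.float32)))
print(R.from_quat(r.get_state()["eef_rot"]).as_matrix().round(3))
# lid top edge
t=(z>0.24)&(z<0.30)&(np.mgrid[:480,:640][1]>190)&(np.mgrid[:480,:640][0]<340)&(np.mgrid[:480,:640][1]<300)
X=P[t]; print(len(X),X.mean(0),X[:,2].max())
rc=cv2.minAreaRect(X[X[:,2]>0.25][:,:2].astype(np.float32)); print(rc,cv2.boxPoints(rc))
E
```

```text
((0.5431218147277832, 0.030705846846103668), (0.3601101338863373, 0.19910676777362823), 20.17203140258789)
[[ 3.39781046e-01  6.20625727e-02]
 [ 4.08441067e-01 -1.24831274e-01]
 [ 7.46462584e-01 -6.50878996e-04]
 [ 6.77802563e-01  1.86242968e-01]]
pull [0.60426238 0.05018403 0.09      ] 109 [0.59934882 0.04886399 0.11112642]
((0.604016125202179, 0.05022399127483368), (0.013480381108820438, 0.04874017834663391), 19.373912811279297)
[[-0.001  0.445  0.895]
 [-0.002  0.895 -0.445]
 [-1.    -0.002  0.   ]]
2637 [0.48422291 0.1765848  0.25574582] 0.2641755098169969
((0.48889410495758057, 0.17915233969688416), (0.3604336380958557, 0.031660400331020355), 20.103622436523438) [[0.31421632 0.13207409]
 [0.32509857 0.10234267]
 [0.6635719  0.22623059]
 [0.65268964 0.255962  ]]
```

arm_command --pt "0.05 -0.04 0 0 0" --pt "0.05 -0.05 0 0 0.1" --pt "0.05 -0.02 0 0 0.15" --pt "0.05 0 0 0 0.15" --pt "0.05 0 0 0 0.15" --pt "0.05 0 0 0 0.15" --pt "0.05 0 0 0 0.059" --pt "0.05 0 0 0 0"

```text
clock: 1.1
tool_pos: [0.2782, 0.5593, 0.3482]
eef_rot: [0.405, 0.579, -0.405, 0.58]
contact_force: [-0.5, 0.1, -0.1]
opening: 0.569
```

```bash
cat >> h.py <<'E'
C=np.array([0.5447,0.0265]); YAW=np.deg2rad(20.1)
def show():
    s=r.get_state(); M=R.from_quat(s["eef_rot"]).as_matrix(); a=np.array([[np.cos(YAW),np.sin(YAW)],[-np.sin(YAW),np.cos(YAW)]])
    b=a@(s["tool_pos"][:2]-C); f=a@s["contact_force"][:2]
    print("t",round(s["clock"],2),"box xy",b.round(4),"z",s["tool_pos"][2].round(4),"open",round(s["opening"]*.088,4),"F box",f.round(2),s["contact_force"][2].round(2),"yang",np.rad2deg(np.arctan2(M[1,1],M[0,1])).round(2),"x",M[:,0].round(3),"q",s["q"].round(2))
E
python3 -c "from h import *;show()"
```

```text
t 1.1 box xy [-0.0672  0.5919] z 0.3482 open 0.0501 F box [-0.43  0.26] -0.15 yang 20.11 x [-0.    -0.001 -1.   ] q [-1.19  0.58  0.01  1.42 -0.    1.14 -0.83]
```

arm_command --pt "0.05 0 0.011 0.04 0" --pt "0.05 0 0.012 0.05 0" --pt "0.05 0 0.012 0.055 0" --pt "0.05 0 0.012 0.055 0" --pt "0.05 0 0.012 0.055 0" --pt "0.05 0 0.012 0.055 0" --pt "0.05 0 0.012 0.055 0" --pt "0.05 0 0.012 0.055 0" --pt "0.05 0 0.012 0.055 0" --pt "0.05 0 0.012 0.055 0" --pt "0.05 0 0.012 0.041 0" --pt "0.05 0 0 0.02 0"

```text
clock: 2.6
tool_pos: [0.605, 0.0467, 0.3482]
eef_rot: [0.406, 0.579, -0.406, 0.579]
contact_force: [-0.7, 0.2, -1.0]
opening: 0.565
```

```bash
python3 -c "from h import *;show()"
```

```text
t 2.6 box xy [ 0.0635 -0.0017] z 0.3482 open 0.0497 F box [-0.58  0.45] -0.99 yang 19.92 x [-0.    -0.001 -1.   ] q [-0.18  0.55  0.04  1.48 -0.02  1.11  0.22]
```

arm_command --pt "0.05 0.04 0 -0.003 0" --pt "0.05 0.055 0 0 0" --pt "0.05 0.055 0 0 0" --pt "0.05 0.05 0 0 0" --pt "0.05 0.03 0 0 0" --pt "0.05 0.02 0 0 0" --pt "0.05 0.013 0 0 0" --pt "0.05 0.009 0 0 0" --pt "0.05 0 0 0 0"

```text
clock: 3.72
tool_pos: [0.603, 0.0525, 0.0766]
eef_rot: [0.405, 0.58, -0.405, 0.579]
contact_force: [-0.6, 0.6, -0.4]
opening: 0.568
```

```bash
python3 - <<'E'
from h import *
show()
for n in("scene","top"):
    p,d=r.snapshot(n); cv2.imwrite(f"pics/{n}1.png",p[110:310,(250 if n=="scene" else 180):(450 if n=="scene" else 390),::-1].repeat(3,0).repeat(3,1))
E
```

```text
t 3.73 box xy [0.0636 0.0044] z 0.0766 open 0.05 F box [-0.36  0.75] -0.36 yang 20.08 x [-0.  0. -1.] q [-0.17  0.88  0.02  1.75 -0.03  0.51  0.21]
```

View pics/scene1.png

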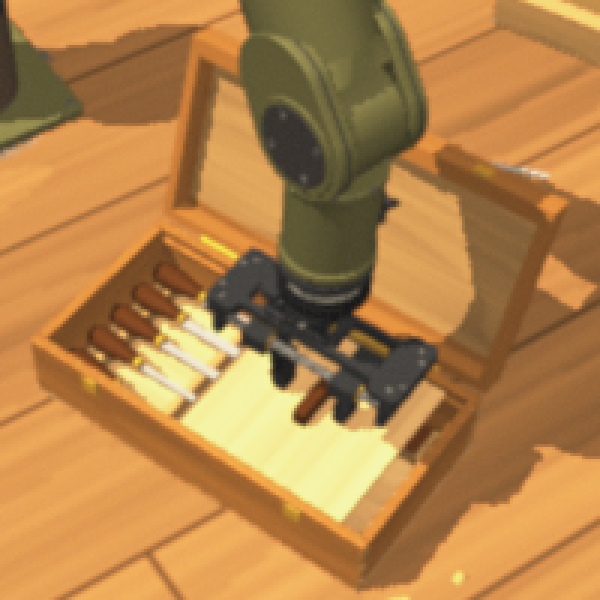

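The scene crop shows the fingers straddling the pull bar at about (315,400). Next I close them on it and drag the cover.

arm_command --pt "0.0 0 0 0 0" --pt "0.0 0 0 0 0" --pt "0.0 0 0 0 0" --pt "0.0 0 0 0 0" --pt "0.0 0 -0.01 0 0" --pt "0.0 0 -0.02 0 0" --pt "0.0 0 -0.02 0 0" --pt "0.0 0 -0.02 0 0" --pt "0.0 0 -0.02 0 0" --pt "0.0 0 -0.02 0 0" --pt "0.0 0 -0.02 0 0" --pt "0.0 0 0 0 0" --force 15

```text
clock: 5.32
tool_pos: [0.4785, 0.0064, 0.0768]
eef_rot: [0.405, 0.58, -0.407, 0.578]
contact_force: [-0.2, -1.3, 0.4]
opening: 0.158
```

```bash
python3 -c "from h import *;show()"
```

```text
t 5.33 box xy [-0.069   0.0039] z 0.0768 open 0.0139 F box [-0.65 -1.18] 0.42 yang 19.99 x [-0.004 -0.001 -1.   ] q [-0.11  0.8   0.    2.13 -0.01  0.22  0.24]
```

arm_command --pt "0.0 0 -0.008 0 0" --pt "0.0 0 -0.005 0 0" --pt "0.0 0 -0.003 0 0" --pt "0.0 0 -0.003 0 0" --pt "0.0 0 0 0 0"

```text
clock: 5.95
tool_pos: [0.4639, 0.001, 0.0768]
eef_rot: [0.406, 0.579, -0.405, 0.58]
contact_force: [2.2, -1.4, 0.9]
opening: 0.158
```

```bash
python3 -c "from h import *;show()"
```

```text
t 5.95 box xy [-0.0847  0.0039] z 0.0768 open 0.0139 F box [ 1.63 -2.09] 0.88 yang 20.05 x [ 0.001  0.    -1.   ] q [-0.1   0.79  0.    2.17 -0.    0.17  0.25]
```

arm_command --pt "0.0 0 -0.003 0 0" --pt "0.0 0 -0.002 0 0" --pt "0.0 0 -0.002 0 0" --pt "0.0 0 0 0 0" --pt "0.0 0 0 0 0"

```text
clock: 6.58
tool_pos: [0.4638, 0.001, 0.0768]
eef_rot: [0.408, 0.576, -0.401, 0.583]
contact_force: [12.4, 2.2, -9.0]
opening: 0.158
```

```bash
python3 -c "from h import *;show()"
```

```text
t 6.58 box xy [-0.0847  0.0038] z 0.0768 open 0.0139 F box [12.46 -2.17] -9.05 yang 20.17 x [ 0.014  0.003 -1.   ] q [-0.1   0.79 -0.    2.19 -0.    0.15  0.25]
```

arm_command --pt "0.014 0 0.007 0 0" --pt "0.05 0 0 0 0" --pt "0.05 0 0 0 0" --pt "0.05 0 0 0 0" --pt "0.05 -0.02 0 0 0" --pt "0.05 -0.05 0 0 0" --pt "0.05 -0.055 0 0 0" --pt "0.05 -0.055 0 0 0" --pt "0.05 -0.055 0 0 0" --pt "0.05 -0.035 0 0 0" --pt "0.05 0 0 0 0"

```text
clock: 7.95
tool_pos: [0.464, 0.0011, 0.3489]
eef_rot: [0.407, 0.578, -0.404, 0.581]
contact_force: [-0.3, -0.5, -0.5]
opening: 0.571
```

```bash
python3 - <<'E'
from h import *
show()
for n in("scene","top"):
    p,d=r.snapshot(n); cv2.imwrite(f"pics/{n}2.png",p[110:310,(250 if n=="scene" else 180):(450 if n=="scene" else 390),::-1].repeat(3,0).repeat(3,1))
E
```

```text
t 7.95 box xy [-0.0845  0.0038] z 0.3489 open 0.0502 F box [-0.42 -0.33] -0.46 yang 20.04 x [ 0.005  0.001 -1.   ] q [-0.12  0.33  0.02  1.88 -0.01  0.93  0.26]
```

View pics/scene2.png

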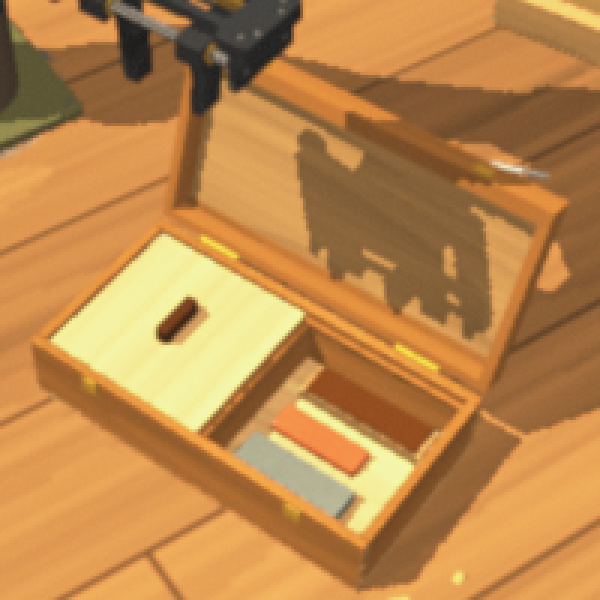

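The cover now lies against the gouge end wall and the gouges are hidden: its pull is at (177,318) in the crop and the stones are bare. Next I go over the lid's edge.

arm_command --pt "0.06 0 0.025 -0.04 0" --pt "0.06 0 0.03 -0.06 0" --pt "0.06 0 0.03 -0.056 0" --pt "0.06 0 0 0 0.16" --pt "0.06 0 0 0 0.16" --pt "0.06 0 0 0 0.16" --pt "0.06 0 0 0 0.16" --pt "0.06 0 0 0 0.16" --pt "0.06 0 0 0 0.16" --pt "0.06 0 0 0 0.16" --pt "0.06 0 0 0 0.16" --pt "0.06 0 0 0 0.16"

```text
clock: 9.55
tool_pos: [0.4876, 0.1708, 0.3446]
eef_rot: [-0.686, -0.166, 0.689, -0.167]
contact_force: [0.2, -0.8, -0.3]
opening: 0.681
```

arm_command --pt "0.06 0 0 0 0.13" --pt "0.06 0 0 0 0" --pt "0.06 0 0 0 0"

```text
clock: 9.93
tool_pos: [0.4883, 0.171, 0.3457]
eef_rot: [-0.695, -0.124, 0.697, -0.124]
contact_force: [0.2, 0.1, 0.1]
opening: 0.677
```

```bash
python3 -c "from h import *;show()"
```

```text
t 9.93 box xy [-0.0033  0.1551] z 0.3457 open 0.0595 F box [0.19 0.05] 0.11 yang -69.77 x [-0.002 -0.001 -1.   ] q [-0.7   0.44  0.42  1.75 -0.21  0.99 -1.41]
```

arm_command --pt "0.06 0 -0.005 0 0" --pt "0.06 0.03 0 0 0" --pt "0.06 0.03 0 0 0" --pt "0.06 0.02 0 0 0" --pt "0.06 0.015 0 0 0" --pt "0.06 0.012 0 0 0" --pt "0.06 0 0 0 0"

```text
clock: 10.8
tool_pos: [0.4867, 0.1759, 0.2391]
eef_rot: [-0.696, -0.124, 0.697, -0.124]
contact_force: [-0.9, 0.8, -0.3]
opening: 0.679
```

```bash
python3 - <<'E'
from h import *
show()
for n in("scene","top"):
    p,d=r.snapshot(n); cv2.imwrite(f"pics/{n}3.png",p[110:310,(250 if n=="scene" else 180):(450 if n=="scene" else 390),::-1].repeat(3,0).repeat(3,1))
E
```

```text
t 10.8 box xy [-0.0032  0.1603] z 0.2391 open 0.0598 F box [-0.53  1.08] -0.34 yang -69.87 x [-0.001 -0.    -1.   ] q [-0.65  0.57  0.35  1.9  -0.29  0.72 -1.35]
```

View pics/scene3.png

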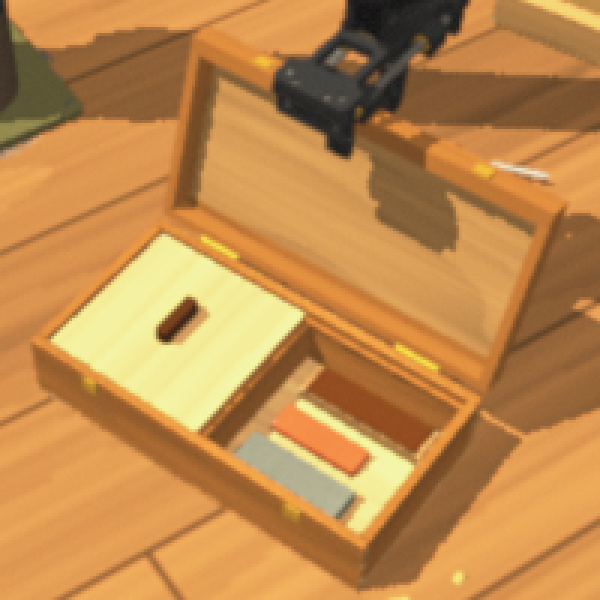

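arm_command --pt "0.04 0 0 0 0" --pt "0.04 0 0 0 0" --pt "0.04 -0.001 0.004 0 0" --pt "0.04 -0.001 0.007 0 0" --pt "0.04 -0.001 0.008 0 0" --pt "0.04 -0.001 0.008 0 0" --pt "0.04 -0.001 0.008 0 0" --pt "0.04 -0.001 0.008 0 0" --pt "0.04 0 0.007 0 0" --pt "0.04 0 0.005 0 0" --pt "0.04 0 0.003 0 0" --pt "0.04 0 0 0 0" --force 8

```text
clock: 12.4
tool_pos: [0.5071, 0.1212, 0.2456]
eef_rot: [-0.696, -0.123, 0.696, -0.123]
contact_force: [-0.1, 1.2, -0.1]
opening: 0.454
```

```bash
python3 - <<'E'
from h import *
show()
for n in("scene","top"):
    p,d=r.snapshot(n); cv2.imwrite(f"pics/{n}4.png",p[110:310,(250 if n=="scene" else 180):(450 if n=="scene" else 390),::-1].repeat(3,0).repeat(3,1))
E
```

```text
t 12.4 box xy [-0.0028  0.1018] z 0.2456 open 0.0399 F box [0.3  1.21] -0.09 yang -69.91 x [-0. -0. -1.] q [-0.54  0.57  0.35  1.88 -0.28  0.74 -1.26]
```

View pics/scene4.png

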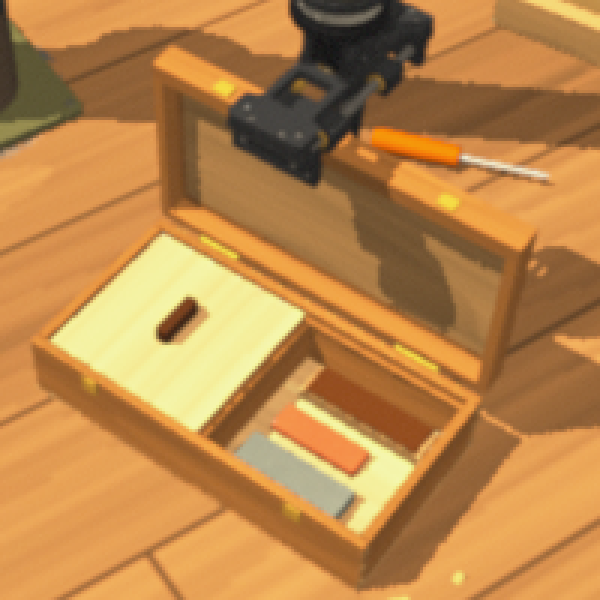

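The lid has swung forward and its edge is still between the fingers at (320,150). I carry on slowly to the balance point, then close.

arm_command --pt "0.038 0 0.005 0 0" --pt "0.036 0 0.005 0 0" --pt "0.036 0 0.005 0 0" --pt "0.036 0 0.004 0 0" --pt "0.036 0 0.003 0 0" --pt "0.036 0 0.002 0 0" --pt "0.036 0 0 0 0" --pt "0.02 0 0 0 0" --pt "0.02 0 0 0 0" --pt "0.02 0 0 0 0" --pt "0.02 0 0 0 0" --pt "0.02 0 0 0 0" --force 8

```text
clock: 14.0
tool_pos: [0.5152, 0.099, 0.2457]
eef_rot: [-0.696, -0.124, 0.696, -0.123]
contact_force: [-0.5, 0.7, -0.2]
opening: 0.351
```

```bash
python3 - <<'E'
from h import *
show()
for n in("scene","top"):
    p,d=r.snapshot(n); np.save(f"pics/{n}5d.npy",d); cv2.imwrite(f"pics/{n}5.png",p[110:340,(250 if n=="scene" else 180):(450 if n=="scene" else 390),::-1].repeat(3,0).repeat(3,1))
    P=cloud(n,d); a=np.array([[np.cos(YAW),np.sin(YAW)],[-np.sin(YAW),np.cos(YAW)]])
    b=(P[...,:2]-C)@a.T; x,y,z=b[...,0],b[...,1],P[...,2]
    # rail top face (edge) away from gripper
    m=(np.abs(x)>.11)&(np.abs(x)<.17)&(y>0)&(y<.2)&(z>.245)&(z<.285)
    print(n,m.sum(),"edge y range",np.percentile(y[m],[2,50,98]).round(4),"z",np.percentile(z[m],[2,50,98]).round(4))
    A=np.c_[y[m],np.ones(m.sum())]; k=np.linalg.lstsq(A,z[m],rcond=None)[0]; print("slope",k[0], "theta",np.pi/2-np.arctan(k[0]))
E
```

```text
t 14.0 box xy [-0.0028  0.0782] z 0.2457 open 0.0309 F box [-0.19  0.82] -0.17 yang -69.89 x [-0.  0. -1.] q [-0.49  0.57  0.34  1.88 -0.27  0.74 -1.21]
scene 627 edge y range [0.0602 0.0704 0.0885] z [0.2476 0.2641 0.2686]
slope 0.3663135006150482 theta 1.2196628802175042
top 587 edge y range [0.0634 0.0776 0.0939] z [0.2512 0.2667 0.2712]
slope -0.04035327491180189 theta 1.6111277195023233
```

View pics/scene5.png

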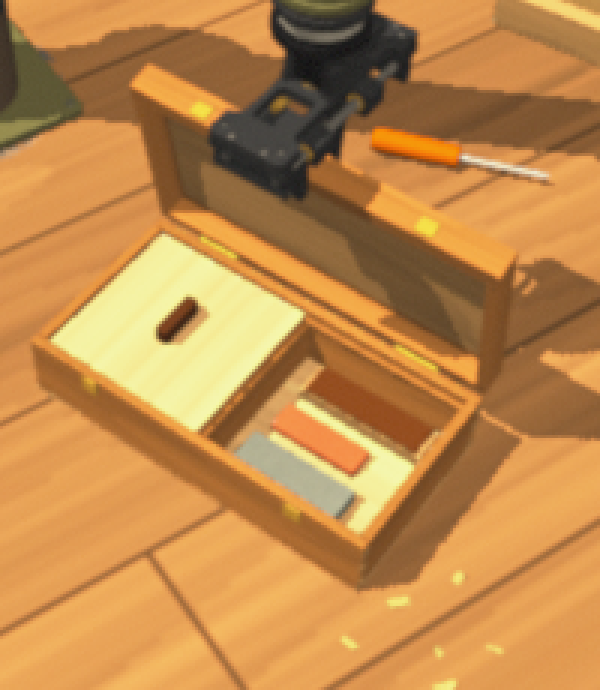

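```bash
python3 - <<'E'
from h import *
a=np.array([[np.cos(YAW),np.sin(YAW)],[-np.sin(YAW),np.cos(YAW)]])
for n,k in(("scene",5),("top",5),("scene",0),("top",0)):
    P=cloud(n,np.load(f"pics/{n}{k}d.npy")); b=(P[...,:2]-C)@a.T; x,y,z=b[...,0],b[...,1],P[...,2]
    # end-face / front rail band: edge top points, robust line
    y0=.0751 if k==5 else .1634
    z0=.2663 if k==5 else .2557
    m=(np.abs(x)>.06)&(np.abs(x)<.17)&(np.abs(y-y0)<.010)&(np.abs(z-z0)<.008)
    s=np.polyfit(y[m],z[m],1); print(n,k,m.sum(),"theta from edge face",np.pi/2-np.arctan(s[0]),"z at mid",np.polyval(s,y0))
    # side rails (end walls) rim faces, front-looking: |x| 168..176
    m=(np.abs(x)>.168)&(np.abs(x)<.177)&(z>.10)&(z<.25)&(y>.03)&(y<.2)
    if n=="scene" and m.sum()>20:
        s=np.polyfit(z[m],y[m],1); print("  rim-face theta",np.pi/2+np.arctan(s[0]),"y at z=.075",np.polyval(s,.075),m.sum(),np.std(y[m]-np.polyval(s,z[m])))
    # interior panel face (22 mm from rim)
    m=(np.abs(x)>.03)&(np.abs(x)<.15)&(z>.11)&(z<.225)&(y>.05)&(y<.2)
    if n=="scene":
        s=np.polyfit(z[m],y[m],1); print("  panel theta",np.pi/2+np.arctan(s[0]),"y at .075",np.polyval(s,.075),m.sum(),np.std(y[m]-np.polyval(s,z[m])))
E
```

```text
scene 5 524 theta from edge face 1.4118033490161426 z at mid 0.26511726782424
  rim-face theta 1.3499887574271159 y at z=.075 0.10509711445227396 251 0.0074634307967539676
  panel theta 1.385301904435785 y at .075 0.11787377079028297 1442 0.0010935012833878568
top 5 625 theta from edge face 1.3924419291951435 z at mid 0.2667153837175127
scene 0 341 theta from edge face 1.8734518341924364 z at mid 0.2542627506259699
  rim-face theta 1.8410498778047781 y at z=.075 0.10227488439984689 376 0.007742448296129668
  panel theta 1.852669337654132 y at .075 0.11883716736468794 3236 0.001991833677819727
top 0 970 theta from edge face 1.8656689341924366 z at mid 0.2569131406973112
```

The panel fit gives a lid angle of 1.385 rad; the same fit on the starting picture gave 1.853, against 1.85 known. I hold for a second and check again.

arm_command --pt "0.02 0 0 0 0" --pt "0.02 0 0 0 0" --pt "0.02 0 0 0 0" --pt "0.02 0 0 0 0" --pt "0.02 0 0 0 0" --pt "0.02 0 0 0 0" --pt "0.02 0 0 0 0" --pt "0.02 0 0 0 0"

```text
clock: 15.1
tool_pos: [0.5153, 0.0989, 0.2457]
eef_rot: [-0.696, -0.123, 0.696, -0.123]
contact_force: [-0.2, 1.6, -0.6]
opening: 0.35
```

```bash
python3 - <<'E'
from h import *
a=np.array([[np.cos(YAW),np.sin(YAW)],[-np.sin(YAW),np.cos(YAW)]])
show()
p,d=r.snapshot("scene"); P=cloud("scene",d); b=(P[...,:2]-C)@a.T; x,y,z=b[...,0],b[...,1],P[...,2]
m=(np.abs(x)>.03)&(np.abs(x)<.15)&(z>.11)&(z<.225)&(y>.05)&(y<.2)
s=np.polyfit(z[m],y[m],1); print("panel theta",np.pi/2+np.arctan(s[0]),np.std(y[m]-np.polyval(s,z[m])))
g=p.astype(int).sum(2); m=(g<260)&(z>.084)&(z<.096)&(np.abs(x)<.16)&(np.abs(y)<.06); print("pull x",x[m].mean(),m.sum())
p,d=r.snapshot("top"); cv2.imwrite("pics/top6.png",p[:,:,::-1])
E
```

```text
t 15.1 box xy [-0.0027  0.078 ] z 0.2457 open 0.0308 F box [0.36 1.58] -0.57 yang -69.9 x [-0.  0. -1.] q [-0.49  0.57  0.34  1.88 -0.27  0.74 -1.21]
panel theta 1.3851427861268752 0.0010580611640447146
pull x -0.08072922010400763 51
```

View pics/top6.png

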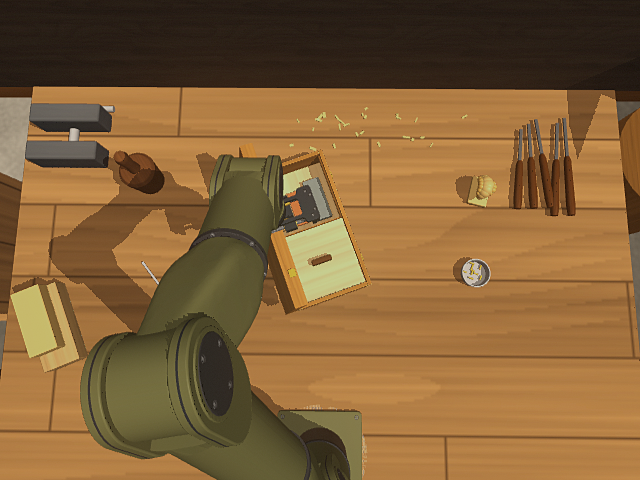

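```bash
python3 - <<'E'
from h import *
a=np.array([[np.cos(YAW),np.sin(YAW)],[-np.sin(YAW),np.cos(YAW)]])
p=cv2.imread("pics/top6.png").astype(int); m=np.zeros((480,640),bool); m[248:270,305:338]=(p.sum(2)<260)[248:270,305:338]
v,u=np.nonzero(m); q=onz("top",u,v,.09)[:,:2]; rc=cv2.minAreaRect(q.astype(np.float32)); print(rc,a@(np.array(rc[0])-C), a@(q.mean(0)-C))
cv2.imwrite("pics/top6z.png",cv2.resize(p[215:320,250:380].astype(np.uint8),None,fx=5,fy=5,interpolation=cv2.INTER_CUBIC))
E
```

```text
((0.4627220332622528, -0.0013178791850805283), (0.013718155212700367, 0.04929782450199127), 19.04214859008789) [-0.08654492  0.00204891] [-0.08667014  0.00193148]
```

View pics/top6z.png

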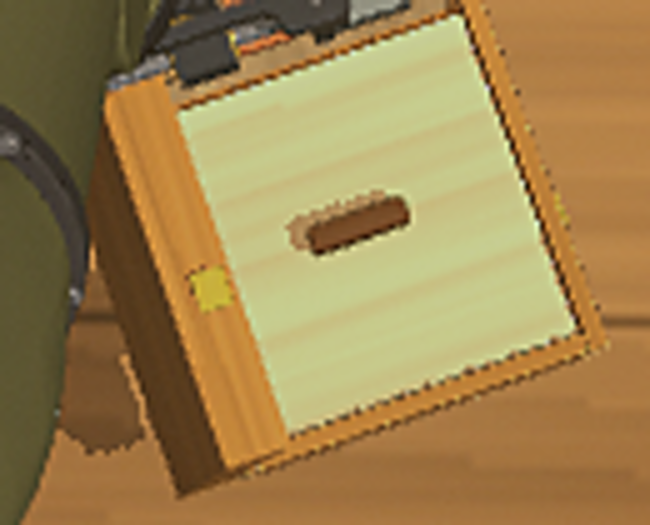

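The cover touches the end wall (lower edge, (290,435) to (580,330)), with the pull at box x = -0.0865 and home at -0.086. The lid is steady at 1.385 rad, so I hand in the job.

```bash
python3 -c "from h import *;show();print(r.finish_job())"
```

```text
t 15.2 box xy [-0.0027  0.078 ] z 0.2457 open 0.0313 F box [-0.09  0.86] -0.14 yang -69.9 x [-0.  0. -1.] q [-0.49  0.57  0.34  1.88 -0.27  0.74 -1.21]
the job is handed in; nothing more can be done
None
```

The cover is fully home over the gouges, and I handed in with the lid gripped and at rest at its balance point, 15.2 s into the 51 s allowed.

- **Cover:** I gripped the pull bar and dragged the cover until it pressed on the end wall with about 12 N. In the last top view the pull is at box x = -86.5 mm, against about -86 mm for fully home. A rougher side-view estimate gave -81 mm; I put that down to the side camera mostly seeing one face of the bar.
- **Lid:** I swung it forward by its free edge between loosely closed fingers, then closed on it with a grip setting of 8 N. The fingers stopped on the rail at about 31 mm. A fit to the lid panel read 1.385 rad twice, about 1 s apart, against a target of 1.384. Cruder fits to the edge face gave 1.39 to 1.41, and a noisy one to the rim gave 1.35, all still within limits.
- **Other items:** The mallet, dish and carving sit where they began in the last top view. The arm partly hides the screwdriver there, but it was in plain view on the bench in the earlier scene picture and nothing came near it. I did not measure any of the four for small shifts.

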